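# Stopper the wide-necked jar

### The job

At the painting class table, close the wide-necked white jar: take the larger of the two wooden-topped cork stoppers by its knob and lower it, rather than dropping it, upright into the jar's neck until its wooden disc rests on the rim all round. Keep the jar standing, let go of the stopper, and leave the smaller stopper and the narrow-necked bottle standing where they are.

Things in the scene. Friction and masses are not known exactly. Their poses are not given: they have to be found in the camera images.
- jar: The jar to close: loose, white glazed, open, wide-necked, 110 mm tall, body 92 mm across, neck 66 mm outside, bore 56 mm and at least 20 mm deep, empty inside, 0.6 kg. Origin at the centre of its underside on the table, z up; the mouth's rim is 110 mm above the origin, on the axis.
- stopper: The larger stopper, loose, upright on its cork foot, 68 mm tall, 60 g. Origin: centre of its underside, z up its axis. From the bottom: cork cone 30 mm long, 32 mm across at the foot, 48 at its top; wooden disc 68 mm across, 8 thick (at 30 to 38 mm); round wooden knob to grip, 34 mm across (at 38 to 68 mm). Home, its origin is 80 mm above the jar's origin, on the axis.
- small_stopper: The smaller stopper of the same form, to be left alone: 50 mm tall, disc 42 mm across, knob 24 mm across. Stands upright on the table; origin at the centre of its underside, z up.
- bottle: Narrow-necked white bottle, open, to be left alone: loose, 105 mm tall, body 64 mm across, neck 42 mm outside, bore 34 mm. Origin at the centre of its underside, z up.

How it is judged:
By the outcome, as a careful person would: the job done as asked, in the order asked, and still so for the second after the job is handed in, with the robot touching nothing.
It also fails if it takes over 48 s, if anything falls off the work surface, if the arm or the gripper's body presses on something with over 40 N, if the wrist force passes 120 N, or if a joint passes its speed limit or range.

### The arm

A 6-joint arm with a two-finger parallel gripper is mounted at the origin on the work surface. World frame = base frame: x ahead of the robot, y to its left, z up, the work surface at z = 0. Lengths are in m, angles in rad, forces in N, time in s.
With the tool pointing down it reaches from about 0.35 to 0.725 m from the base axis. Payload 4.3 kg.
Tool frame: the origin (TCP) lies at the very end of the fingers, on their centre line; the grasp point (between the pads) lies 19 mm behind it; z points along the fingers, y is the line along which they close (so a half turn about z gives the same grasp; the last joint's range is limited). The gripper opens to 85 mm and grips with 20 to 120 N. Pads are 22 mm wide; open, the fingers measure 114 mm over their backs; the gripper's body (76 mm by 85 mm) begins 54 mm behind the grasp point. The pads swing forward as they close: fully open they stand 13 mm farther back than shut.
Start: joints at [-1.431, 0.377, 0.081, 1.274, 0, 1.46], TCP at [0.142, -0.557, 0.231] pointing down, gripper open.
Joint ranges: [-2.72, 2.72], [-0.84, 1.66], [-1.02, 1.22], [-1.77, 2.12], [-1.37, 1.28], [-3.14, 3.14]. Speed limits (rad/s): [2.57, 2.57, 3.14, 3.14, 3.14, 3.14].

### API

Orientations are given as a 3x3 rotation matrix whose columns are the frame's x, y, z axes.
In Python, from plant import arm, let_go, grab, get_obs, cams, job gives the robot as it stands. Calls block until the motion is done:
- arm.goto(position, orientation): joint-space move of the TCP to a pose.
- arm.move_linear(position, attitude=None, velocity=0.15, force_limit=None): straight line of the TCP; attitude=None keeps the orientation; velocity is the mean speed in m/s. With force_limit (N) it stops when the force on the tool has changed by that much, and returns True; else False.
- arm.move_j(angles): joint-space move.
- let_go() and grab(effort=None): open the fingers fully, or close them until they stop; effort is the grip in N (None keeps the last).
- arm.wait(seconds).
- arm.solve_ik(position, orientation): joint angles nearest the present ones, or None.
- get_obs(): the state.
- cams.camera(name): name is "side" or "top"; returns a dict with "color" (400x640x3 uint8, blue, green, red), "K" (3x3 intrinsics, pixels), "k1" (the pictures are not rectified: a ray, as slopes to the right and down, at radius r is drawn at 1 + k1 r^2 times it, then the intrinsics apply), "T" (4x4, takes a point from camera to world coordinates). Camera axes: x right, y down, z forward; pixel columns grow to the right and rows downward; lengths in m; the calibration is good to about 2 mm. A picture is of the moment at which its call begins. There is no depth.
A pose or a line that the arm cannot do raises arm.MotionError and nothing moves.
- job.hand_in(): hands the job in; it is judged then, once.
The state is a dict: "time_s": time; "qpos": joint angles; "dq": joint speeds; "tau": joint torques, N m; "tool_pos": TCP position; "tcp_rot": TCP orientation; "wrist_force": force on the tool from outside, world axes, zero at the start; "wrist_torque": the same for the moment, N m; "finger_gap": finger opening in m; "gripper_force": force on a finger pad.
Only numpy, scipy, OpenCV 4.12 (cv2) and the standard library are available. Lean on these libraries where they do the work, as an engineer would, in place of code of your own. Each camera call takes 0.05 s, during which the arm holds its last target. There are 200 camera calls.

## Working session

There is one attempt and no reset: what is moved stays moved. The work goes in short steps, each a Python script; the robot and the scene stay as the last script left them, time stands still between calls to the robot, and variables do not carry over. Pictures are saved under pics/ and viewed, at most 10 in all, crops included, and the job is handed in when it is done.

```bash
ls; mkdir -p pics; cat > h.py <<'E'
import numpy as np, cv2
from plant import arm, let_go, grab, get_obs, cams, job
def shot(name,fn):
    c=cams.camera(name); cv2.imwrite('pics/'+fn,c['color']); return c
def onplane(c,px,z):
    K=np.array(c['K'],float);k=c['k1']
    d=np.array([(px[0]-K[0,2])/K[0,0],(px[1]-K[1,2])/K[1,1]])
    u=d.copy()
    for _ in range(30): u=d/(1+k*(u@u))
    T=np.array(c['T']); r=T[:3,:3]@np.array([u[0],u[1],1]); o=T[:3,3]
    return o+r*(z-o[2])/r[2]
def proj(c,P):
    T=np.array(c['T']);p=T[:3,:3].T@(np.array(P,float)-T[:3,3]);u=p[:2]/p[2];u=u*(1+c['k1']*(u@u));K=np.array(c['K'])
    return u*[K[0,0],K[1,1]]+K[:2,2]
E
python3 - <<'E'
from h import *
for n in('top','side'):
    c=shot(n,n+'0.png'); print(n,np.round(c['K'],1).tolist(),c['k1'],np.round(c['T'],3).tolist())
o=get_obs();print(o['time_s'],o['finger_gap'],np.round(o['tcp_rot'],3).tolist())
E
```

```text
pics
top [[448.3, 0.0, 319.3], [0.0, 448.3, 209.0], [0.0, 0.0, 1.0]] -0.11888903487727936 [[0.017, -0.984, 0.176, 0.397], [-1.0, -0.019, -0.015, 0.013], [0.018, -0.176, -0.984, 0.911], [0.0, 0.0, 0.0, 1.0]]
side [[397.4, 0.0, 320.5], [0.0, 397.4, 202.4], [0.0, 0.0, 1.0]] -0.015254063833370858 [[-0.969, -0.126, 0.211, 0.327], [-0.246, 0.482, -0.841, 0.828], [0.005, -0.867, -0.498, 0.55], [0.0, 0.0, 0.0, 1.0]]
0.1 0.08547096824668861 [[0.969, 0.247, -0.0], [0.247, -0.969, 0.002], [0.0, -0.002, -1.0]]
```

View pics/top0.png

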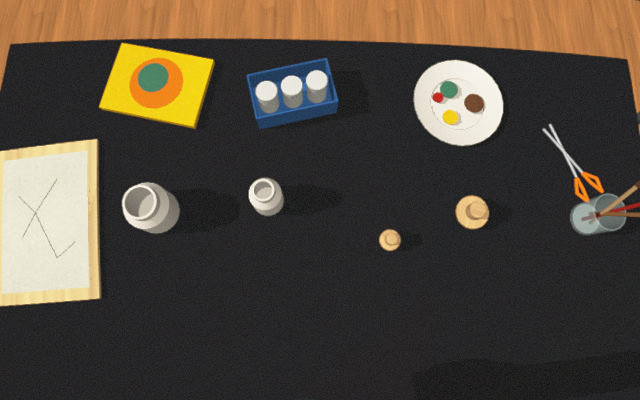

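View pics/side0.png

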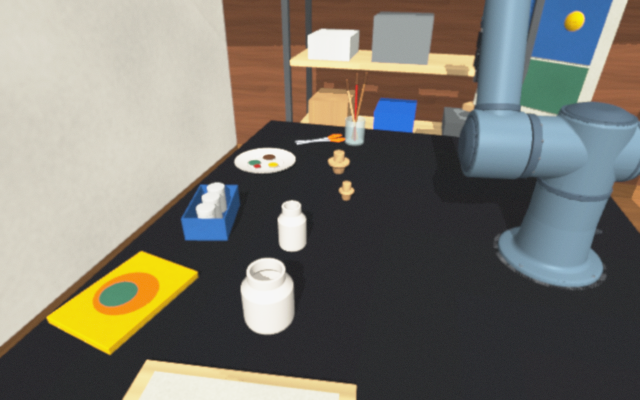

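The top view shows the jar (rim about 142,203), bottle (264,190), large stopper (472,211) and small stopper (390,240). I'll enlarge these for exact positions.

```bash
python3 - <<'E'
import cv2,numpy as np
def m(f,boxes,o,s):
    im=cv2.imread('pics/'+f);L=[]
    for x,y,w,h in boxes:
        a=cv2.resize(im[y:y+h,x:x+w],None,fx=s,fy=s,interpolation=cv2.INTER_CUBIC)
        for i in range(0,w,10):
            cv2.line(a,(i*s,0),(i*s,8 if (x+i)%50 else 20),(0,255,0),1)
            if (x+i)%20==0: cv2.putText(a,str(x+i),(i*s+2,18),0,.35,(0,255,255),1)
        for i in range(0,h,10):
            cv2.line(a,(0,i*s),(8,i*s),(0,255,0),1)
            if (y+i)%20==0: cv2.putText(a,str(y+i),(10,i*s+4),0,.35,(0,255,255),1)
        L.append(a)
    cv2.imwrite('pics/'+o,np.hstack(L))
m('top0.png',[(110,170,80,80),(440,180,50,80)],'topc.png',6)
m('side0.png',[(230,250,80,90),(320,130,50,90)],'sidec.png',6)
E
```

```text
(no output)
```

View pics/topc.png

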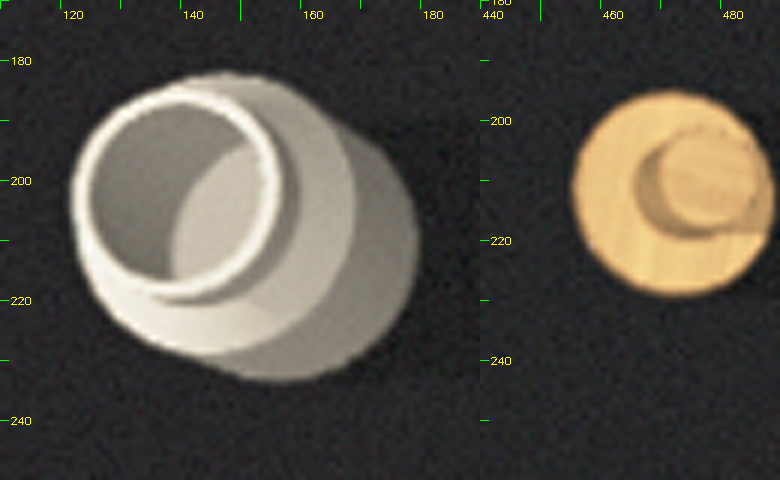

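View pics/sidec.png

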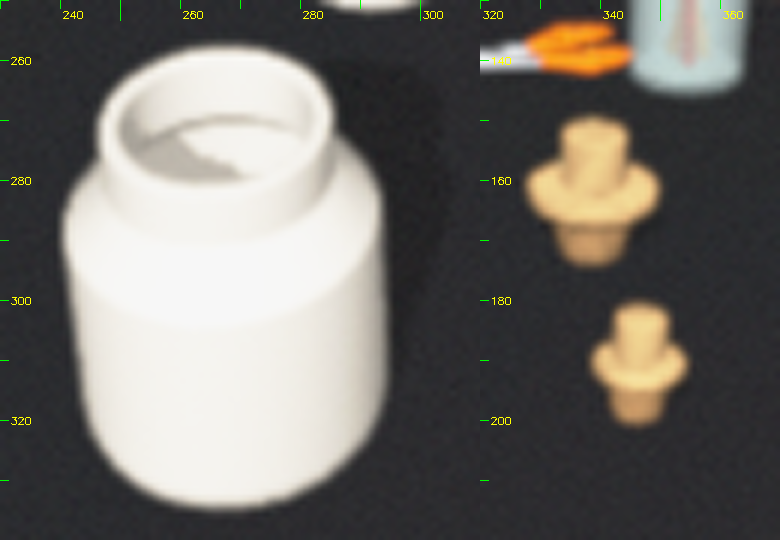

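```bash
cat > fit.py <<'E'
from h import *
from scipy.optimize import least_squares
def ext(c,x,y,z,r):
    P=np.array([proj(c,[x+r*np.cos(a),y+r*np.sin(a),z]) for a in np.linspace(0,6.283,73)])
    return np.array([P[:,0].min(),P[:,0].max(),P[:,1].min(),P[:,1].max()])
def fit(items,g):
    # items: (cam,z,r,[l,r,t,b]) with nan for unused
    f=lambda p: np.concatenate([(lambda d:d[~np.isnan(d)])(ext(c,p[0],p[1],z,r)-np.array(e)) for c,z,r,e in items])
    s=least_squares(f,g); return s.x,s.fun
E
python3 - <<'E'
from fit import *
n=np.nan
t=cams.camera('top');s=cams.camera('side');h=.4
J=[(t,.11,.033,[122-h,156.8-h,184.3-h,220-h])];Js=[(s,.11,.033,[246.3-h,285.8-h,257.5-h,n])]
S=[(t,.038,.034,[455.3-h,489.3-h,195.2-h,229.5-h]),(t,.068,.017,[469.7-h,486.2-h,201.7-h,217.8-h])]
Ss=[(s,.068,.017,[333.3-h,344.8-h,149.5-h,n]),(s,.038,.034,[327.8-h,350-h,n,n])]
for nm,L in(('jar',[J,Js,J+Js]),('st',[S,Ss,S+Ss])):
    for l in L:
        x,r=fit(l,[.4,.3 if nm=='jar' else -.3]);print(nm,np.round(x,4),np.round(r,1),np.hypot(*x))
for px,z in(((390,240),.03),((264,188),.105)): print(onplane(t,px,z))
E
```

```text
jar [0.5472 0.3332] [ 0.1 -0.1  0.3 -0.3] 0.640628348841269
jar [0.5476 0.3321] [ 0.4 -0.4  0.1] 0.6404531608744876
jar [0.5472 0.333 ] [ 0.2  0.   0.2 -0.3  0.4 -0.4  0.4] 0.6405977150674665
st [ 0.553  -0.3088] [ 0.8 -0.6  0.6 -0.5 -0.3  0.  -0.6  0.5] 0.6333972816873661
st [ 0.5546 -0.3123] [ 0.4 -0.3  0.1  0.3 -0.4] 0.6365002090308397
st [ 0.5533 -0.3088] [ 0.8 -0.6  0.5 -0.6 -0.3  0.  -0.7  0.4  0.6 -0.1  0.5  0.5 -0.2] 0.6336265397700558
[ 0.49458359 -0.14201323  0.03      ]
[0.57809607 0.10284804 0.105     ]
```

```bash
cat >> h.py <<'E'
def R(a): c,s=np.cos(a),np.sin(a); return np.array([[c,s,0],[s,-c,0],[0,0,-1.]])
E
python3 - <<'E'
from h import *
S=np.array([.5535,-.3095]);J=np.array([.5473,.333])
for a in np.arange(-np.pi/2,np.pi,.5236):
    print(round(a,2),[np.round(q,2).tolist() if q is not None else None for q in (arm.solve_ik(np.r_[S,.039],R(a)),arm.solve_ik(np.r_[S,.2],R(a)),arm.solve_ik(np.r_[J,.2],R(a)))])
E
```

```text
-1.57 [[-0.61, 0.61, -0.06, 0.9, 0.0, -2.18], [-0.61, 0.51, 0.21, 1.27, 0.0, -2.18], [0.45, 0.52, 0.23, 1.28, 0.0, -1.12]]
-1.05 [[-0.61, 0.61, -0.06, 0.9, 0.0, -2.7], [-0.61, 0.51, 0.21, 1.27, 0.0, -2.7], [0.45, 0.52, 0.23, 1.28, 0.0, -1.65]]
-0.52 [[-0.61, 0.61, -0.06, 0.9, 0.0, 3.06], [-0.61, 0.51, 0.21, 1.27, 0.0, 3.06], [0.45, 0.52, 0.23, 1.28, 0.0, -2.17]]
0.0 [[-0.61, 0.61, -0.06, 0.9, 0.0, 2.53], [-0.61, 0.51, 0.21, 1.27, 0.0, 2.53], [0.45, 0.52, 0.23, 1.28, 0.0, -2.69]]
0.52 [[-0.61, 0.61, -0.06, 0.9, 0.0, 2.01], [-0.61, 0.51, 0.21, 1.27, 0.0, 2.01], [0.45, 0.52, 0.23, 1.28, 0.0, 3.07]]
1.05 [[-0.61, 0.61, -0.06, 0.9, 0.0, 1.48], [-0.61, 0.51, 0.21, 1.27, 0.0, 1.48], [0.45, 0.52, 0.23, 1.28, 0.0, 2.54]]
1.57 [[-0.61, 0.61, -0.06, 0.9, 0.0, 0.96], [-0.61, 0.51, 0.21, 1.27, 0.0, 0.96], [0.45, 0.52, 0.23, 1.28, 0.0, 2.02]]
2.09 [[-0.61, 0.61, -0.06, 0.9, 0.0, 0.44], [-0.61, 0.51, 0.21, 1.27, 0.0, 0.44], [0.45, 0.52, 0.23, 1.28, 0.0, 1.49]]
2.62 [[-0.61, 0.61, -0.06, 0.9, 0.0, -0.09], [-0.61, 0.51, 0.21, 1.27, 0.0, -0.09], [0.45, 0.52, 0.23, 1.28, 0.0, 0.97]]
```

```bash
python3 - <<'E'
from h import *
S=np.array([.5535,-.3095]);A=R(np.pi/2)
let_go(); arm.goto(np.r_[S,.16],A)
print(arm.move_linear(np.r_[S,.039],velocity=.1,force_limit=8), get_obs()['tool_pos'])
grab(30); o=get_obs();print(o['finger_gap'],o['gripper_force'],o['wrist_force'],o['time_s'])
arm.move_linear(np.r_[S,.07],velocity=.08)
arm.move_linear(np.r_[S,.20],velocity=.15)
o=get_obs();print(o['finger_gap'],o['gripper_force'],o['wrist_force'],o['tool_pos'],o['time_s'])
import cv2
t=shot('top','top1.png')['color'];s=shot('side','side1.png')['color']
pt=[proj(cams.camera(n),[*S,.19]) for n in('top','side')];print(pt)
f=lambda i,p:cv2.resize(i[max(0,int(p[1])-50):max(0,int(p[1])-50)+100,int(p[0])-40:int(p[0])+40],None,fx=5,fy=5,interpolation=2)
cv2.imwrite('pics/lift.png',np.hstack([f(t,pt[0]),f(s,pt[1])]))
E
```

```text
False [ 0.55413414 -0.30993189  0.03985671]
0.03316115433680179 30.031076073646545 [0.82388838 0.55108785 1.84014466] 4.0667
0.03311723650524049 29.862384796142578 [-0.12054193  0.77434819 -1.26941084] [ 0.55291701 -0.30913302  0.19873915] 5.625
[array([503.66798357, 196.35836011]), array([339.97587227, 113.55963457])]
```

View pics/lift.png

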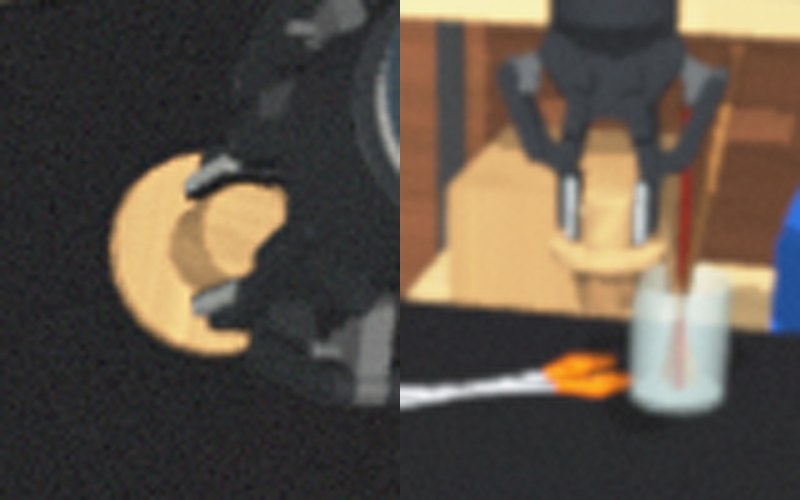

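The stopper hangs upright between the pads, tips just above its disc. I'll carry it above the jar and check alignment.

```bash
python3 - <<'E'
from h import *
J=np.array([.5473,.333]);A=R(np.pi/2)
arm.goto(np.r_[J,.20],A); arm.wait(.3)
o=get_obs();print(o['finger_gap'],o['tool_pos'],o['time_s'])
t=shot('top','top2.png');s=shot('side','side2.png')
p=[np.array(proj(c,[*J,.16])).astype(int) for c in(t,s)];print(p)
f=lambda i,p:cv2.resize(i[max(0,p[1]-50):max(0,p[1]-50)+100,max(0,p[0]-40):max(0,p[0]-40)+80],None,fx=5,fy=5,interpolation=2)
cv2.imwrite('pics/above.png',np.hstack([f(t['color'],p[0]),f(s['color'],p[1])]))
from fit import ext
pp=o['tool_pos'];print([np.round(ext(c,pp[0],pp[1],pp[2]-.002,.034),1) for c in(t,s)])
E
```

```text
0.03320701107027393 [0.54757225 0.33257513 0.20001312] 8.4167
[array([128, 196]), array([263, 245])]
[array([100.1, 139.5, 171.3, 211.4]), array([240.7, 283.3, 215.2, 238.6])]
```

View pics/above.png

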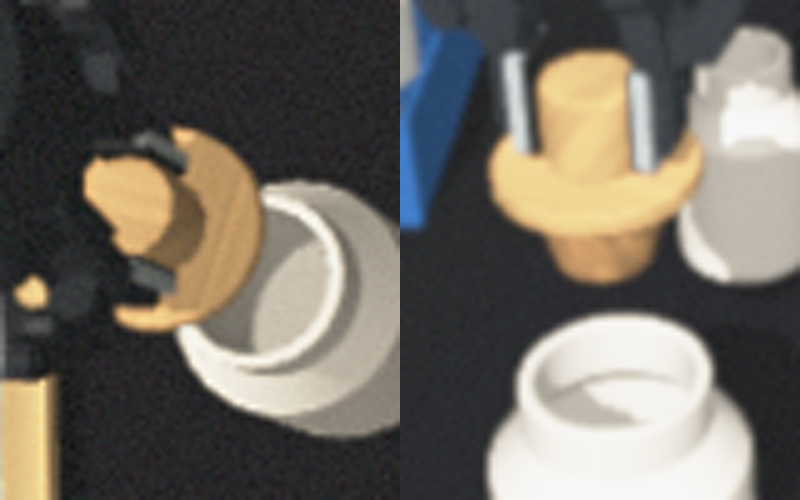

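```bash
python3 - <<'E'
from h import *
o=get_obs();p=o['tool_pos'];print(np.round(o['tcp_rot'],3).tolist())
x,y=p[0],p[1]-.001;b=p[2]-.040
s=cams.camera('side');t=cams.camera('top')
def ov(c,x0,y0):
    im=cv2.resize(c['color'][y0:y0+100,x0:x0+80],None,fx=5,fy=5,interpolation=2)
    for z,r in((0,.016),(.030,.034),(.038,.034),(.068,.017)):
        P=np.array([proj(c,[x+r*np.cos(a),y+r*np.sin(a),b+z]) for a in np.linspace(0,6.283,60)])
        cv2.polylines(im,[((P-[x0,y0]+.4)*5).round().astype(int)],1,(255,0,255),1)
    return im
cv2.imwrite('pics/ov.png',np.hstack([ov(t,88,146),ov(s,223,195)]))
E
```

```text
[[0.0, 1.0, 0.0], [1.0, -0.0, -0.0], [-0.0, 0.0, -1.0]]
```

View pics/ov.png

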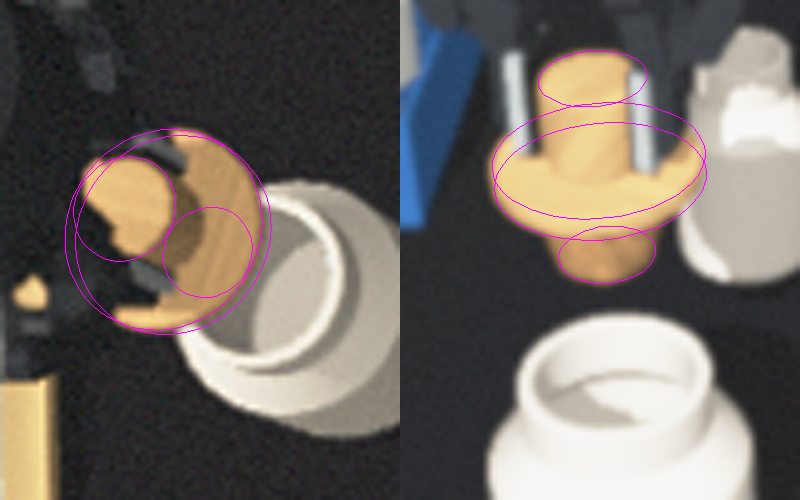

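The overlay of an upright model matches both views, so the stopper is upright and within about 1 mm of centre. I'll lower it under force guard.

```bash
python3 - <<'E'
from h import *
J=np.array([.5473,.334])
print(arm.move_linear(np.r_[J,.130],velocity=.06,force_limit=6),get_obs()['tool_pos'])
arm.wait(.2);print(get_obs()['wrist_force'])
print(arm.move_linear(np.r_[J,.115],velocity=.015,force_limit=4))
o=get_obs();print(o['tool_pos'],o['wrist_force'],o['time_s'])
s=shot('side','side3.png');cv2.imwrite('pics/low.png',cv2.resize(s['color'][215:345,220:310],None,fx=4,fy=4,interpolation=2))
E
```

```text
False [0.54769711 0.33418656 0.13059645]
[-0.14222268 -0.45825335 -0.25507334]
True
[0.54719058 0.33395113 0.11921779] [-0.92620295  0.27324454  4.54704971] 10.85
```

View pics/low.png

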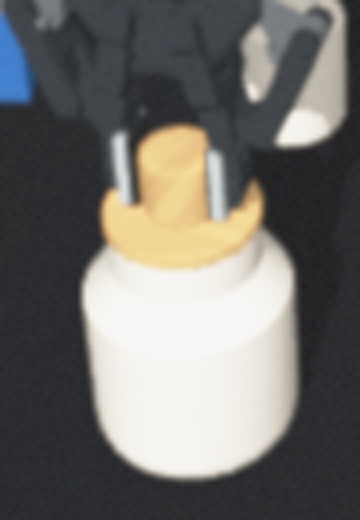

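Contact came at TCP z 0.119, as expected for the disc on the rim, and the picture shows it seated. I'll release and retreat straight up.

```bash
python3 - <<'E'
from h import *
J=np.array([.5473,.334])
let_go(); arm.wait(.2)
arm.move_linear(np.r_[J,.15],velocity=.06); arm.move_linear(np.r_[J,.27],velocity=.15)
arm.goto([.45,.0,.3],R(np.pi/2)); arm.wait(.3)
o=get_obs();print(o['time_s'],o['finger_gap'],o['wrist_force'])
t=shot('top','top4.png');s=shot('side','side4.png')
cv2.imwrite('pics/fin.png',np.hstack([cv2.resize(c['color'][y:y+130,x:x+90],None,fx=4,fy=4,interpolation=2) for c,x,y in((t,100,140),(s,220,215))]))
E
```

```text
14.9083 0.08569612871336275 [ 0.4450966   0.08636683 -0.54599043]
```

View pics/fin.png

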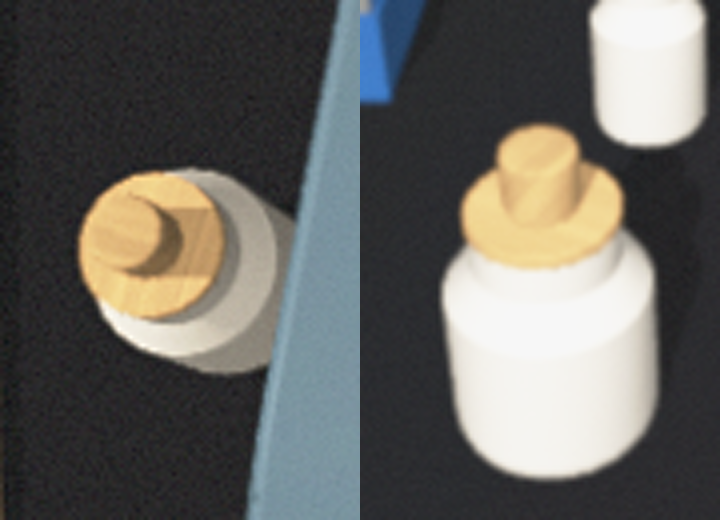

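The stopper sits level and centred on the jar, with the disc covering the rim all round. The gripper is clear.

```bash
python3 -c "
from h import *
print(job.hand_in())"
```

```text
the job is handed in; nothing more can be done
None
```

The jar is closed: the larger stopper was lowered upright onto the rim and let go, the jar is still standing, the arm went nowhere near the smaller stopper or the bottle, and the job was handed in at about 15 s.

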